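# Line up relays on a tilting fence tray and clamp it with its swing bolt

### The arm

A 6-joint arm with a two-finger parallel gripper is mounted at the origin on a cart in front of the work surface, level with it; the furniture and walls round the work are solid. World frame = base frame: x ahead of the robot, y to its left, z up, the work surface at z = 0. Lengths are in m, angles in rad, forces in N, time in s.
With the tool pointing down it reaches from about 0.35 to 0.975 m from the base axis. Payload 7.1 kg.
Tool frame: the origin (TCP) lies midway between the tips of the shut fingers; the grasp point (between the pads) lies 19 mm behind it; z points along the fingers, y is the line along which they close (so a half turn about z gives the same grasp; the last joint's range is limited). The gripper opens to 88 mm and grips with 3 to 60 N. Pads are 20 mm wide; open, the fingers measure 115 mm over their backs; the gripper's body (75 mm by 178 mm) begins 61 mm behind the grasp point.
Start: joints at [1.293, 0.423, 1.63, -0, 1.089, -0.019], TCP at [0.16, 0.604, 0.223] pointing down, gripper open.
Joint ranges: [-3, 3], [-0.9, 2.11], [0.09, 2.58], [-1.31, 4.45], [0.11, 2.69], [-2.54, 2.54]. Speed limits (rad/s): [2.39, 2.39, 3.01, 3.14, 3.14, 3.14].

### API

Orientations are given as a unit quaternion [w, x, y, z].
In Python, from plant import bot gives the robot as it stands. The module is installed in compiled form; this text tells all that it offers.
- The arm moves only by the tool arm_command, never from a script. Its argument "moves" is a list of rows, each a list of 7 numbers: the turn, a rotation vector about the world's x, y, z in units of 5 degrees (1.0 is 5 degrees), then the shift along the world's x, y, z in units of 25 mm (1.0 is 25 mm), then the finger opening in mm, from 0 to 87.8. A call has 1 to 8 rows; each row shifts and turns the commanded pose from where the row before left it; what a row does not reach is not made up. A row lasts 1/10 s, in which the tool goes at most 50 mm and 8.59 degrees, less where a joint would pass 70% of its speed; a pose out of reach is approached as far as the arm can. A call is refused whole if a number of a shift passes 1 or a number of a turn 1, either way. A call with a gripper value outside its range is refused whole. The fingers move at their own pace and stop on an object; "grip_force" is the grip in N (left out, the last holds). Time passes only in rows, so rows that do not move let the fingers close. It gives the time, the measured TCP pose, the force, the opening and the grip force at its end, in the units of the state.
- bot.sense(): the state, without advancing time (a new reading comes with each control period).
- bot.get_image(name): name is "scene" or "top"; returns a dict with "image" (480x640x3 uint8, blue, green, red), "vertical_fov" (degrees; the focal length in pixels is half the picture's height over the tangent of half this angle, whatever the lens; pixels are square), "cx", "cy" (the principal point, pixels), "R" (3x3) and "t" (3): a world point X has camera coordinates R X + t. Camera axes: x right, y down, z forward; pixel columns grow to the right and rows downward; lengths in m; the calibration is good to about 2 mm. A picture is of the moment at which its call begins. There is no depth.
- bot.job_done(): hands the job in; it is judged then, once.
The state is a dict: "time": time; "joint_positions": joint angles; "joint_velocities": joint speeds; "effort": joint torques, N m; "position": TCP position; "ee_rot": TCP orientation; "ft_force": force on the tool from outside, world axes, zero at the start; "wrist_torque": the same for the moment, N m; "width": finger opening in m; "finger_force": force on a finger pad.
Only numpy, scipy, OpenCV 4.12 (cv2) and the standard library are available. Lean on these libraries where they do the work, as an engineer would, in place of code of your own. Each camera call takes 0.05 s, during which the arm holds its last target. There are 200 camera calls.

### The job

Get the solid-state relays on the bench lined up for labelling: first loosen the brass wing nut and swing its hinged bolt out of the slotted lug so that the tray is free. Set every relay in the tray, flat on its metal base and with its long side parallel to the black fence, then lift the tray by its handle to its stop so that they all slide into a single row against the fence, and lower it level again. Finally swing the bolt back into the lug and tighten the wing nut fully, with the relays still in their row, and leave the other things on the bench alone.

Things in the scene. Friction and masses are not known exactly. Their poses are not given: they have to be found in the camera images.
- tray_floor (a point): middle of the floor of the tilting steel tray, 277 (y) x 120 mm (x) inside, 64 mm above the bench when level; moves with the tray. x points from the handle side (towards the robot) to the black fence, y along the fence, z up. Fence: inner face at x = +0.055, 22 mm high; side lips at y = +-0.141, 8 mm high; lip on the handle side at x = -0.065, 4 mm high. Slick: relays slide from about 15 degrees
- tray_handle (a point): middle of the tray's lifting handle on the robot's side, left of the wing nut, a round black bar 12 mm thick and 90 mm long, parallel to the tray's y axis, 64 mm above the bench when the tray is level, with 37 mm free between it and the tray and 45 mm free below; moves with the tray. Pinch it from above and lift; lifting takes 4 to 7 N
- tray_hinge (a point): middle of the tray's fixed hinge axis, which runs along the tray's y under the fence, 52 mm above the bench, 182 mm from the handle bar. The grey base plate below the tray is fixed to the bench, 12 mm high, and reaches from 205 mm before this axis to 10 mm behind it, 310 mm wide
- tray (a joint): tilt of the tray in rad: 0 level on its rests, grows as the handle side is lifted, 0.55 at the upper stop. It sinks back by itself, damped, when let go. It cannot be lifted while the bolt stands in the lug
- nut_wings (a point): centre of the brass wing nut's wings: 54 mm from tip to tip along this point's y axis, 10 mm thick along its x, 22 mm high along its z (the bolt's axis); 81 mm above the bench when the bolt is upright and the nut tight. Below the wings the nut has a round collar, 22 mm in diameter, from 14 to 20 mm below the centre. The bolt's end does not stand out above the wings
- nut (a joint): turn of the wing nut in rad on its fast thread: 0 tight, grows as it is loosened (anticlockwise seen from above), stop at 3.4; it rises 2 mm per rad and stays where it is left (0.1 N m to turn). Tight, its collar sits in a 2.5 mm deep seat of the lug behind raised lips; from about 2.4 rad the collar clears the lips and the bolt can be swung
- tray_lug (a point): floor of the seat on the tray's slotted lug, in the slot's middle, where the bolt stands; 61 mm above the bench when the tray is level, moves with the tray. The lug is black, 31 mm wide along the tray's y, its highest part 64 mm above the bench, its 12 mm slot open sideways, towards the tray's -y (the robot's right)
- bolt_pivot (a point): fixed pivot of the swing bolt, on a pin parallel to the tray's x axis, 20 mm above the bench, straight below the lug's slot
- bolt (a joint): swing of the hinged eyebolt in rad: 0 upright in the slot of the lug, grows as it swings out sideways (in the tray's -y direction, to the robot's right), stop at 0.85. It is stiff enough to stay where it is left; pushing it at the nut takes 2 to 8 N
- relay_a_mid (a point): a solid-state relay: black block with a metal base, a white label with a red stripe and four screw terminals, 60 mm long (own y) x 45 mm wide (own x) x 26 mm high, 110 g; this point is its centre, half-way up, 13 mm above whatever it stands on. Grip it across its 45 mm width. Only some of the four relays are present (None when absent)
- relay_b_mid (a point): another such relay (b)
- relay_c_mid (a point): another such relay (c)
- relay_d_mid (a point): another such relay (d)
- tape_roll: a roll of yellow tape, 75 mm across, 24 mm high, a bystander; origin under its middle
- hex_keys: a red folding hex key set, 98 mm long, 13 mm high, a bystander; origin under its middle
- marker: a dark marker pen, 115 mm long, 14 mm thick, a bystander; origin under its middle

How it is judged:
On the way, in this order (a step that is already met when the one before it is completed fails the run):
1. the wing nut is loosened (value of joint nut above 1.8 rad), for 0.1 s.
2. the bolt is swung out of the lug (value of joint bolt above 0.55 rad), for 0.2 s.
3. the tray is tilted to its stop with every relay in it (value of joint tray above 0.48 rad and x of relay_a_mid in the frame of tray_floor between -0.065 and 0.055 m and y of relay_a_mid in the frame of tray_floor between -0.14 and 0.14 m and z of relay_a_mid in the frame of tray_floor between 0.008 and 0.018 m and x of relay_b_mid in the frame of tray_floor between -0.065 and 0.055 m and y of relay_b_mid in the frame of tray_floor between -0.14 and 0.14 m and z of relay_b_mid in the frame of tray_floor between 0.008 and 0.018 m and x of relay_c_mid in the frame of tray_floor between -0.065 and 0.055 m and y of relay_c_mid in the frame of tray_floor between -0.14 and 0.14 m and z of relay_c_mid in the frame of tray_floor between 0.008 and 0.018 m and x of relay_d_mid in the frame of tray_floor between -0.065 and 0.055 m and y of relay_d_mid in the frame of tray_floor between -0.14 and 0.14 m and z of relay_d_mid in the frame of tray_floor between 0.008 and 0.018 m), for 0.2 s.
At the end, for the whole second after the job is handed in: every relay lies flat in the tray, within 4 mm of touching the fence with its long side (square to it within 0.1 rad), at rest; the tray is level (below 0.03 rad), the bolt upright in the lug (below 0.08 rad) and the wing nut tight (below 0.3 rad) (x of relay_a_mid in the frame of tray_floor between -0.065 and 0.055 m and y of relay_a_mid in the frame of tray_floor between -0.14 and 0.14 m and z of relay_a_mid in the frame of tray_floor between 0.008 and 0.018 m and x of each of relay_a_mid, relay_b_mid, relay_c_mid, relay_d_mid in the frame of tray_floor above 0.0285 m and angle between the x axis of each of relay_a_mid, relay_b_mid, relay_c_mid, relay_d_mid and the x axis of tray_floor, either way round below 0.1 rad and linear speed of each of relay_a, relay_b, relay_c, relay_d below 0.02 m/s and x of relay_b_mid in the frame of tray_floor between -0.065 and 0.055 m and y of relay_b_mid in the frame of tray_floor between -0.14 and 0.14 m and z of relay_b_mid in the frame of tray_floor between 0.008 and 0.018 m and x of relay_c_mid in the frame of tray_floor between -0.065 and 0.055 m and y of relay_c_mid in the frame of tray_floor between -0.14 and 0.14 m and z of relay_c_mid in the frame of tray_floor between 0.008 and 0.018 m and x of relay_d_mid in the frame of tray_floor between -0.065 and 0.055 m and y of relay_d_mid in the frame of tray_floor between -0.14 and 0.14 m and z of relay_d_mid in the frame of tray_floor between 0.008 and 0.018 m and value of joint tray below 0.03 rad and value of joint bolt below 0.08 rad and value of joint nut below 0.3 rad).
It fails at once if a roll of yellow tape is moved (distance of tape_roll from where it was at the start of the episode above 0.03 m).
It fails at once if a red folding hex key set is moved (distance of hex_keys from where it was at the start of the episode above 0.03 m).
It fails at once if a dark marker pen is moved (distance of marker from where it was at the start of the episode above 0.03 m).
Of relay_a, relay_b, relay_c, relay_d only 2 to 4 are there at a start; the rules pass over those that are not, and their reading is None.
At some moment in a run one of relay_a, relay_b, relay_c, relay_d may be knocked a few centimetres aside while the robot is not near it.
Once in a run the grip may slacken for a moment while it holds something.
It also fails if it takes over 210 s, if anything falls off the work surface, if the arm or the gripper's body presses on something with over 40 N, if the wrist force passes 120 N, or if a joint passes its speed limit or range.

## Working session

There is one attempt and no reset: what is moved stays moved. The work goes in short steps, Python scripts to look and compute and a tool call to move; the robot and the scene stay as the last step left them, time stands still between calls to the robot, and variables do not carry over. Pictures are saved under pics/ and viewed, at most 14 in all, crops included, and the job is handed in when it is done.

Besides the shell and the picture viewer there is one more tool, called after "Request:" as a command line: name --pt "numbers of a row" for each row, then --argument value for the rest. arm_command: Moves the arm, as the interface text tells. Its arguments: {"type":"object","properties":{"moves":{"type":"array"},"grip_force":{"type":"number"}},"required":["moves"]}

```bash
mkdir -p pics
cat > h.py <<'E'
import numpy as np, cv2
from plant import bot
def cam(n,f=None):
    d=bot.get_image(n)
    d['R']=np.array(d['R']);d['t']=np.array(d['t'])
    d['f']=240/np.tan(np.radians(d['vertical_fov'])/2)
    if f: cv2.imwrite('pics/'+f,d['image'])
    return d
def ray(d,u,v,z):
    r=d['R'].T@np.array([(u-d['cx'])/d['f'],(v-d['cy'])/d['f'],1]); c=-d['R'].T@d['t']
    return c+r*(z-c[2])/r[2]
def proj(d,X):
    p=d['R']@np.array(X)+d['t']; return p[:2]/p[2]*d['f']+[d['cx'],d['cy']]
E
python3 - <<'E'
from h import *
for n in('scene','top'):
    d=cam(n,n+'0.png'); print(n,d['f'],d['cx'],d['cy'],-d['R'].T@d['t'],d['R'].round(3).tolist())
s=bot.sense(); print({k:np.round(v,3) for k,v in s.items()})
E
```

```text
scene 531.6345879868893 315.1138312224485 245.61785075094048 [-0.31434371 -0.70951587  0.79949152] [[0.67, -0.742, 0.026], [-0.375, -0.369, -0.85], [0.64, 0.56, -0.525]]
top 441.46023698663004 313.3174498035822 241.74112436668912 [0.3501047  0.04042228 1.08996438] [[-0.008, -1.0, -0.009], [-0.987, 0.009, -0.161], [0.161, 0.008, -0.987]]
{'time': np.float64(0.1), 'joint_positions': array([ 1.293,  0.424,  1.631, -0.   ,  1.089, -0.019]), 'joint_velocities': array([ 0.001, -0.001, -0.   ,  0.   , -0.001, -0.001]), 'effort': array([ 0.0000e+00, -5.4561e+01, -2.7432e+01,  6.5000e-02,  1.9000e-02,
       -0.0000e+00]), 'position': array([0.16 , 0.604, 0.222]), 'ee_rot': array([-0.   ,  0.129,  0.992, -0.001]), 'ft_force': array([-0.351,  0.219, -0.293]), 'wrist_torque': array([-0.046,  0.046,  0.016]), 'finger_force': np.float64(0.0), 'width': np.float64(0.088)}
```

View pics/scene0.png

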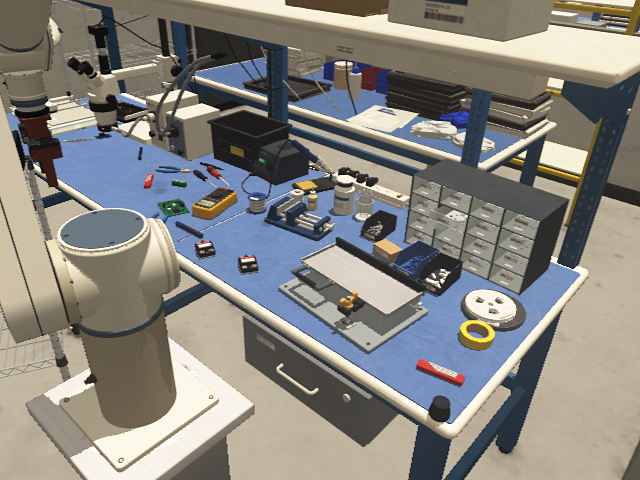

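View pics/top0.png

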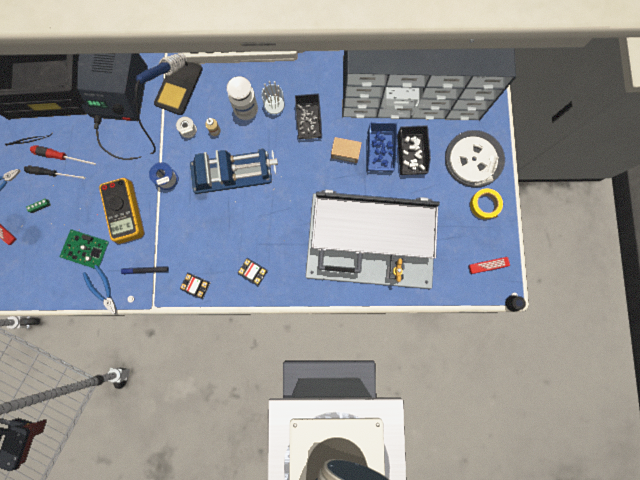

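The top view shows two relays at about (195,286) and (252,271), the tray with its centre near (374,224), the handle near (340,267) and the wing nut near (399,268). I'll enlarge these areas next.

Run:
```python
from h import *
d=cam('top'); s=cam('scene')
im=d['image']; a=cv2.resize(im[180:300,300:450],None,fx=5,fy=5,interpolation=cv2.INTER_CUBIC)
b=cv2.resize(im[250:310,170:280],None,fx=7,fy=7,interpolation=cv2.INTER_CUBIC)
c=cv2.resize(s['image'][230:355,270:430],None,fx=4.7,fy=4.7,interpolation=cv2.INTER_CUBIC)
cv2.imwrite('pics/a.png',a);cv2.imwrite('pics/b.png',b);cv2.imwrite('pics/c.png',c)
# relays: non-blue region on bench
hsv=cv2.cvtColor(im,cv2.COLOR_BGR2HSV)
m=((hsv[...,1]<90)|(hsv[...,2]<70)|(hsv[...,0]<90)|(hsv[...,0]>130)).astype(np.uint8)
for x0,y0,x1,y1 in((175,265,215,303),(233,253,275,290)):
    k=np.zeros_like(m);k[y0:y1,x0:x1]=m[y0:y1,x0:x1]
    cs,_=cv2.findContours(k,0,2);cc=max(cs,key=cv2.contourArea)
    P=np.array([ray(d,*p[0],.024)[:2] for p in cc],np.float32)
    print(cv2.minAreaRect(P*1000), cv2.boxPoints(cv2.minAreaRect(P*1000)).round().tolist())
# brass
bm=((hsv[...,0]>10)&(hsv[...,0]<28)&(hsv[...,1]>110)).astype(np.uint8)
k=np.zeros_like(bm);k[245:295,385:415]=bm[245:295,385:415]
ys,xs=np.nonzero(k);print('brass top',xs.mean(),ys.mean(),xs.min(),xs.max(),ys.min(),ys.max(),ray(d,xs.mean(),ys.mean(),.085))
```

```text
((420.3961486816406, 335.6412658691406), (64.79571533203125, 46.18899154663086), 64.63400268554688) [[386.0, 316.0], [427.0, 296.0], [455.0, 355.0], [413.0, 375.0]]
((447.8794860839844, 191.423095703125), (80.376953125, 45.97666931152344), 57.7404899597168) [[407.0, 170.0], [446.0, 145.0], [489.0, 213.0], [450.0, 238.0]]
brass top 397.875 270.1 393 401 258 281 [ 0.44640142 -0.14404941  0.085     ]
```

View pics/a.png

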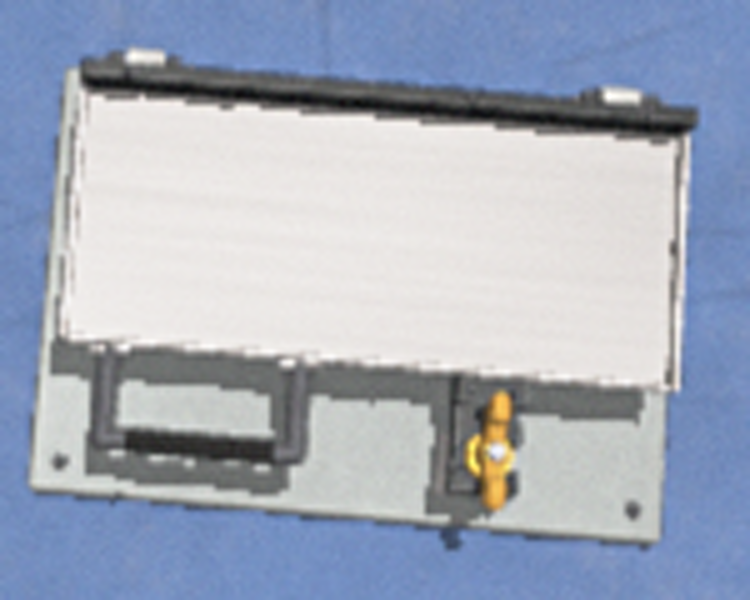

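View pics/b.png

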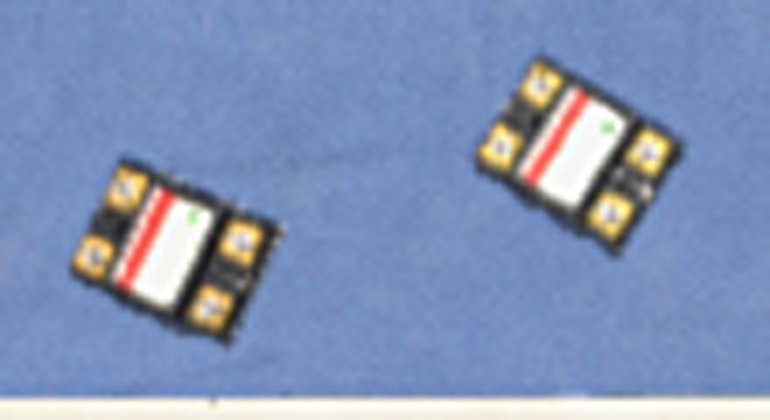

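View pics/c.png

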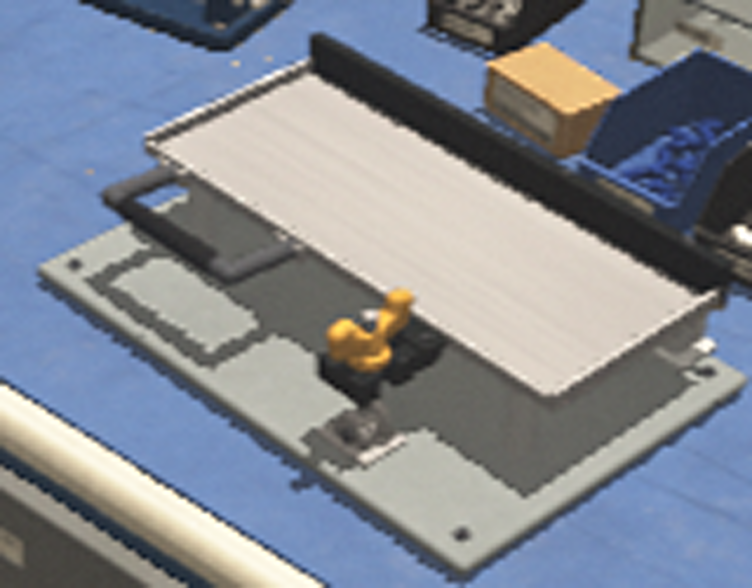

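Run:
```python
from h import *
d=cam('top'); s=cam('scene')
A=lambda u,v,z:ray(d,300+(u+.5)/5-.5,180+(v+.5)/5-.5,z)
B=lambda u,v,z:ray(d,170+(u+.5)/7-.5,250+(v+.5)/7-.5,z)
C=lambda u,v,z:ray(s,270+(u+.5)/4.7-.5,230+(v+.5)/4.7-.5,z)
f=lambda n,p:print(n,(p[:2]*1000).round(1))
L,Rr=A(85,82,.086),A(697,130,.086); f('fenceL',L);f('fenceR',Rr); print('len',np.linalg.norm(L-Rr),'ang',np.degrees(np.arctan2(*(L-Rr)[:2])))
a,b=A(62,342,.068),A(680,388,.068); f('lipL',a);f('lipR',b);print(np.linalg.norm(a-b),np.degrees(np.arctan2(*(a-b)[:2])))
f('hL',A(122,440,.066));f('hR',A(278,448,.066))
f('nut',A(496,452,.085));f('tip1',A(500,395,.09));f('tip2',A(492,508,.09))
print('scene')
a,b=C(150,146,.066),C(550,396,.066);f('lipL',a);f('lipR',b);print(np.linalg.norm(a-b),np.degrees(np.arctan2(*(a-b)[:2])))
L,Rr=C(315,35,.086),C(725,275,.086);f('fL',L);f('fR',Rr);print(np.degrees(np.arctan2(*(L-Rr)[:2])))
f('nut',C(370,328,.081)); f('hL',C(108,195,.064));f('hR',C(218,268,.064))
for n,c in(('r1',((125,160),(280,228),(232,345),(72,272))),('r2',((540,55),(685,148),(615,255),(477,160)))):
    P=np.array([B(*q,.022)[:2] for q in c],np.float32)*1000
    print(n,P.mean(0),'edges',[np.linalg.norm(P[i]-P[i-3]).round() for i in range(4)],'long dir deg',np.degrees(np.arctan2(*( (P[0]+P[3]-P[1]-P[2])))),np.degrees(np.arctan2(*( -(P[0]+P[1]-P[3]-P[2])[::-1])))if 0 else '')
for n,u,v in(('r1',205,249),('r2',248,264)): f(n,ray(s,u,v,.02))
q=bot.sense()['ee_rot'];print(q)
```

```text
fenceL [622.   39.6]
fenceR [ 596.1 -245.3]
len 0.2860430741320638 ang 5.198884849474391
lipL [501.6  51.5]
lipR [ 477.4 -235.9]
0.2884144834535323 4.817559076111309
hL [455.5  23.9]
hR [451.2 -48.6]
nut [ 446.6 -146.2]
tip1 [ 472.1 -148.1]
tip2 [ 420.8 -142.4]
scene
lipL [502.3  48.8]
lipR [ 478.6 -229.4]
0.27914787536894253 4.875768987786255
fL [626.5  39.6]
fR [ 592.3 -249.7]
6.753239349748903
nut [ 444.6 -148. ]
hL [455.7  34.7]
hR [447.8 -49.2]
r1 [419.4707  335.81482] edges [np.float32(60.0), np.float32(43.0), np.float32(62.0), np.float32(42.0)] long dir deg 24.060722 
r2 [451.79205 197.27121] edges [np.float32(61.0), np.float32(44.0), np.float32(59.0), np.float32(42.0)] long dir deg 33.702988 
r1 [411.3 324.9]
r2 [443.7 186. ]
[-3.14834045e-05  1.29032485e-01  9.91640333e-01 -2.58510285e-04]
```

Two relays found: r1 at (0.419, 0.336) and r2 at (0.452, 0.197). The tray yaw is about -5° and its floor centre is near (0.5545, -0.097). The nut is at (0.446, -0.147). The sizes match the given ones, so I'll move above the nut, turned so that the last joint has room for the loosening turn.

Request:
arm_command --pt "0 0 -1 1 -1 0 50" --pt "0 0 -1 1 -1 0 50" --pt "0 0 -1 1 -1 0 50" --pt "0 0 -1 1 -1 0 50" --pt "0 0 -1 1 -1 0 50" --pt "0 0 -1 1 -1 0 50" --pt "0 0 -1 1 -1 0 50" --pt "0 0 -1 1 -1 0 50"

```text
time: 1.1
position: [0.3608, 0.4031, 0.2228]
ee_rot: [0.0, 0.462, 0.887, 0.0]
ft_force: [0.1, -0.9, 0.7]
width: 0.0498
finger_force: 0.0
```

Request:
arm_command --pt "0 0 -1 1 -1 0 50" --pt "0 0 -1 1 -1 0 50" --pt "0 0 -1 1 -1 0 50" --pt "0 0 -1 0 -1 0 50" --pt "0 0 -1 0 -1 0 50" --pt "0 0 -1 0 -1 0 50" --pt "0 0 -1 0 -1 0 50" --pt "0 0 -1 0 -1 0 50"

```text
time: 1.9
position: [0.4348, 0.2032, 0.2227]
ee_rot: [0.0, 0.737, 0.675, 0.0]
ft_force: [0.6, -0.3, 0.7]
width: 0.05
finger_force: 0.0
```

Request:
arm_command --pt "0 0 -1 0 -1 0 50" --pt "0 0 -1 0 -1 0 50" --pt "0 0 -1 0 -1 0 50" --pt "0 0 -1 0 -1 0 50" --pt "0 0 -1 0 -1 0 50" --pt "0 0 -1 0 -1 0 50" --pt "0 0 -1 0 -1 0 50" --pt "0 0 -1 0 -1 0 50"

```text
time: 2.7
position: [0.4348, 0.0032, 0.2228]
ee_rot: [0.0, 0.924, 0.382, 0.0]
ft_force: [-0.1, 0.0, 0.3]
width: 0.0499
finger_force: 0.0
```

Request:
arm_command --pt "0 0 -1 0 -1 0 50" --pt "0 0 -1 0 -1 0 50" --pt "0 0 -1 0 -1 0 50" --pt "0 0 -1 0 -1 0 50" --pt "0 0 -1 0 -1 0 50" --pt "0 0 -1 0 -1 0 50" --pt "0 0 -1 0 0 -0.8 50" --pt "0 0 -1 0 0 -0.8 50"

```text
time: 3.5
position: [0.4354, -0.1469, 0.1828]
ee_rot: [0.0, 0.999, 0.042, 0.001]
ft_force: [0.1, -0.2, -0.5]
width: 0.0498
finger_force: 0.0
```

Request:
arm_command --pt "0 0 -1 0.2 0 -0.5 50" --pt "0 0 -1 0.2 0 -0.5 50" --pt "0 0 0 0 0 -0.8 50" --pt "0 0 0 0 0 -0.8 50" --pt "0 0 0 0 0 -0.8 50" --pt "0 0 0 0 0 -0.8 50" --pt "0 0 0 0 0 -0.2 50" --pt "0 0 0 0 0 0 50" --grip_force 15

```text
time: 4.3
position: [0.4445, -0.1457, 0.0722]
ee_rot: [-0.0, 0.999, -0.042, -0.001]
ft_force: [0.3, 0.3, -0.2]
width: 0.0501
finger_force: 0.0
```

Request:
arm_command --pt "0 0 0 0 0 0 20" --pt "0 0 0 0 0 0 16" --pt "0 0 0 0 0 0 13" --pt "0 0 0 0 0 0 10" --pt "0 0 0 0 0 0 5" --pt "0 0 0 0 0 0 5" --pt "0 0 0 0 0 0 5"

```text
time: 5.0
position: [0.4451, -0.1461, 0.0729]
ee_rot: [0.0, 0.999, -0.042, 0.0]
ft_force: [-1.2, -2.6, 2.6]
width: 0.0098
finger_force: 15.0
```

Run:
```python
from h import *
d=cam('scene')
cv2.imwrite('pics/d.png',cv2.resize(d['image'][230:355,270:430],None,fx=4.7,fy=4.7,interpolation=cv2.INTER_CUBIC))
s=bot.sense();print(s['joint_positions'],s['ft_force'],s['width'],s['wrist_torque'])
```

```text
[-3.42379140e-01  4.49142420e-01  2.06114285e+00 -2.61518568e-04
  6.30943171e-01  1.31303483e+00] [-1.09733962 -1.90415266  2.66678294] 0.010243859129692173 [-0.40045383  0.30381216 -0.13239182]
```

View pics/d.png

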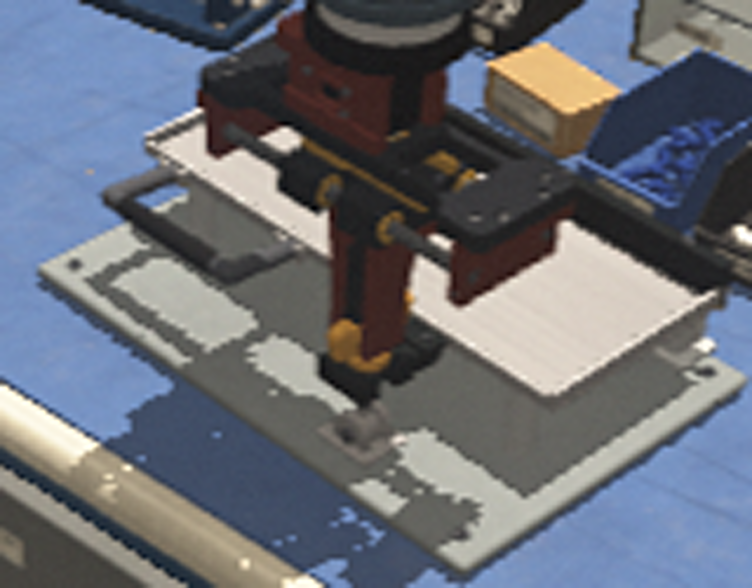

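The crop shows the fingers pinching the wing nut at about (370,340). The width of 10 mm matches the wing thickness, so I'll loosen it.

Request:
arm_command --pt "0 0 0.5 0 0 0 3" --pt "0 0 1 0 0 0.007 3" --pt "0 0 1 0 0 0.007 3" --pt "0 0 1 0 0 0.007 3" --pt "0 0 1 0 0 0.007 3" --pt "0 0 1 0 0 0.007 3" --pt "0 0 1 0 0 0.007 3" --pt "0 0 1 0 0 0.007 3" --grip_force 25

```text
time: 5.85
position: [0.4455, -0.1471, 0.0742]
ee_rot: [0.001, 0.959, 0.283, 0.0]
ft_force: [-2.5, -10.6, 1.9]
width: 0.0099
finger_force: 25.0
```

Request:
arm_command --pt "0 0 1 0 0 0.007 3" --pt "0 0 1 0 0 0.007 3" --pt "0 0 1 0 0 0.007 3" --pt "0 0 1 0 0 0.007 3" --pt "0 0 1 0 0 0.007 3" --pt "0 0 1 0 0 0.007 3" --pt "0 0 1 0 0 0.007 3" --pt "0 0 1 0 0 0.007 3"

```text
time: 6.65
position: [0.4464, -0.1479, 0.0757]
ee_rot: [0.002, 0.804, 0.594, 0.0]
ft_force: [1.4, -13.8, -1.6]
width: 0.0099
finger_force: 25.0
```

Request:
arm_command --pt "0 0 1 0 -0.06 0.007 3" --pt "0 0 1 0 -0.02 0.007 3" --pt "0 0 1 0 0 0.007 3" --pt "0 0 1 0 0 0.007 3" --pt "0 0 1 0 0 0.007 3" --pt "0 0 1 0 0 0.007 3" --pt "0 0 1 0 0 0.007 3" --pt "0 0 1 0 0 0.007 3"

```text
time: 7.45
position: [0.4474, -0.1482, 0.0772]
ee_rot: [0.002, 0.553, 0.833, 0.001]
ft_force: [6.0, 0.7, -1.8]
width: 0.0097
finger_force: 25.0
```

Request:
arm_command --pt "0 0 1 0 0 0.007 3" --pt "0 0 1 0 0 0.007 3" --pt "0 0 1 0 0 0.007 3" --pt "0 0 1 0 0 0.007 3" --pt "0 0 1 0 0 0.007 3" --pt "0 0 1 0 0 0.007 3" --pt "0 0 1 0 0 0.007 3" --pt "0 0 1 0 0 0.007 3"

```text
time: 8.25
position: [0.4481, -0.148, 0.0787]
ee_rot: [0.003, 0.235, 0.972, 0.0]
ft_force: [8.6, 2.7, -3.0]
width: 0.0098
finger_force: 25.0
```

Request:
arm_command --pt "0 0 1 0.04 0 0.007 3" --pt "0 0 1 0 0 0.007 3" --pt "0 0 1 0 0 0.007 3" --pt "0 0 1 0 0 0.007 3" --pt "0 0 0 0 0 0 3" --pt "0 0 0 0 0 0 26" --pt "0 0 0 0 0 -0.1 26" --pt "0 0 0 0 0 0 26"

```text
time: 9.05
position: [0.4452, -0.1476, 0.0758]
ee_rot: [-0.001, 0.064, 0.998, 0.0]
ft_force: [0.4, -0.1, -0.1]
width: 0.0257
finger_force: 0.0
```

Request:
arm_command --pt "0 0 0 0 -0.2 0 26" --pt "0 0 0 -0.02 -0.2 0 26" --pt "0 0 0 -0.02 -0.2 0 26" --pt "0 0 0 -0.02 -0.2 0 26" --pt "0 0 0 -0.02 -0.2 0 26" --pt "0 0 0 -0.02 -0.2 -0.03 26" --pt "0 0 0 -0.02 -0.2 -0.05 26" --pt "0 0 0 -0.02 -0.2 -0.05 26"

```text
time: 9.85
position: [0.4424, -0.1883, 0.073]
ee_rot: [0.0, 0.064, 0.998, -0.0]
ft_force: [0.4, 1.0, 1.5]
width: 0.0258
finger_force: 0.6
```

Run:
```python
from h import *
s=bot.sense();print(s['joint_positions'],s['position'],s['ft_force'],s['width'])
```

```text
[-4.27170080e-01  4.61564513e-01  2.03440917e+00  9.89189693e-06
  6.45432086e-01 -1.86995416e+00] [ 0.44243031 -0.1883175   0.07299728] [0.36176225 1.00826896 1.54196872] 0.0257865402014956
```

Request:
arm_command --pt "0 0 0 -0.02 -0.2 -0.04 26" --pt "0 0 0 -0.02 -0.2 0 26" --pt "0 0 0 -0.02 -0.2 0 26" --pt "0 0 0 0 -0.1 0 26" --pt "0 0 0 0 0 0 26" --pt "0 0 0 0 0 0 26"

```text
time: 10.45
position: [0.441, -0.2055, 0.0721]
ee_rot: [0.0, 0.064, 0.998, -0.0]
ft_force: [0.1, 0.9, -0.2]
width: 0.026
finger_force: 0.0
```

Run:
```python
from h import *
d=cam('scene')
cv2.imwrite('pics/e.png',cv2.resize(d['image'][230:355,270:430],None,fx=4.7,fy=4.7,interpolation=cv2.INTER_CUBIC))
```

```text
(no output)
```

View pics/e.png

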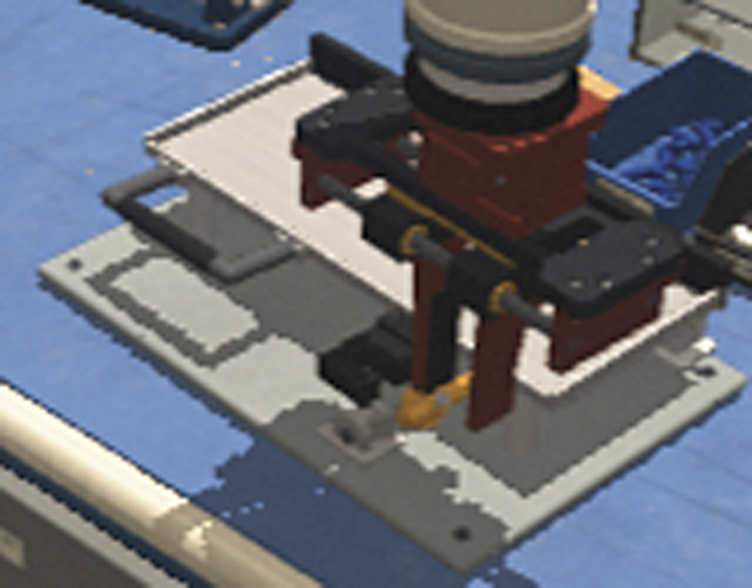

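The crop shows the bolt swung far to the right, with the nut at about (435,405) and the lug at (375,360) empty. I'll raise the arm and re-check the relays on the way.

Request:
arm_command --pt "0 0 0 0 0 0.6 26" --pt "0 0 0 0 0 1 26" --pt "0 0 -1 0 0 1 60" --pt "0 0 -1 0 0 1 70" --pt "0 0 -1 0 1 1 70" --pt "0 0 -1 0 1 0.5 70" --pt "0 0 -1 0 1 0 70" --pt "0 0 -1 0 1 0 70"

```text
time: 11.3
position: [0.4411, -0.1044, 0.2003]
ee_rot: [0.001, 0.322, 0.947, 0.0]
ft_force: [0.1, 0.7, -0.1]
width: 0.0688
finger_force: 0.0
```

Request:
arm_command --pt "0 0 -1 0 1 0 70" --pt "0 0 -1 0 1 0 70" --pt "0 0 -1 0 1 0 70" --pt "0 0 -1 0 1 0 70" --pt "0 0 -1 0 0 0 70" --pt "0 0 -1 0 0 0 70" --pt "0 0 -1 0 0 0 70" --pt "0 0 -1 0 0 0 70"

```text
time: 12.1
position: [0.4408, -0.005, 0.1996]
ee_rot: [0.0, 0.626, 0.78, -0.0]
ft_force: [0.2, 0.3, 0.5]
width: 0.0698
finger_force: 0.0
```

```bash
cat > rel.py <<'E'
from h import *
def relays(d,z=.024,box=(150,240,300,305)):
    hsv=cv2.cvtColor(d['image'],cv2.COLOR_BGR2HSV)
    # white label bright
    m=((hsv[...,1]<60)&(hsv[...,2]>150)).astype(np.uint8)
    x0,y0,x1,y1=box;k=np.zeros_like(m);k[y0:y1,x0:x1]=m[y0:y1,x0:x1]
    for c in cv2.findContours(k,0,2)[0]:
        if 25<cv2.contourArea(c)<400:
            (u,v),wh,_=cv2.minAreaRect(c);print('label',u,v,wh,ray(d,u,v,z))
    dk=((hsv[...,2]<75)).astype(np.uint8);dk=cv2.morphologyEx(dk|m|((hsv[...,0]<30)&(hsv[...,1]>100)).astype(np.uint8),3,np.ones((5,5),np.uint8))
    k=np.zeros_like(m);k[y0:y1,x0:x1]=dk[y0:y1,x0:x1]
    for c in cv2.findContours(k,0,2)[0]:
        if 250<cv2.contourArea(c)<1500:
            P=np.array([ray(d,*p[0],z)[:2]*1000 for p in c],np.float32)
            print(cv2.minAreaRect(P))
E
python3 - <<'E'
from rel import *
d=cam('top','t2.png'); relays(d)
hsv=cv2.cvtColor(d['image'],cv2.COLOR_BGR2HSV)
k=np.zeros((480,640),np.uint8);k[245:295,385:440]=((hsv[...,0]>10)&(hsv[...,0]<28)&(hsv[...,1]>110))[245:295,385:440]
ys,xs=np.nonzero(k);print('nut',xs.mean(),ys.mean(),ray(d,xs.mean(),ys.mean(),.07))
E
```

```text
label 194.40000915527344 285.70001220703125 (5.81377649307251, 15.205260276794434) [0.41870092 0.33640007 0.024     ]
label 153.59976196289062 288.5049743652344 (2.646693706512451, 31.111135482788086) [0.41276377 0.43483827 0.024     ]
label 252.72474670410156 271.6404724121094 (6.1479878425598145, 15.157970428466797) [0.45150651 0.19596351 0.024     ]
label 155.38922119140625 252.9938507080078 (2.6625609397888184, 26.126379013061523) [0.49921494 0.43482367 0.024     ]
((420.2880554199219, 336.236328125), (61.76398849487305, 45.05738830566406), 65.12136840820312)
((451.69732666015625, 198.12889099121094), (60.16576385498047, 41.60258865356445), 58.77634048461914)
nut 416.640243902439 272.2317073170732 [ 0.44253277 -0.18988805  0.07      ]
```

View pics/t2.png

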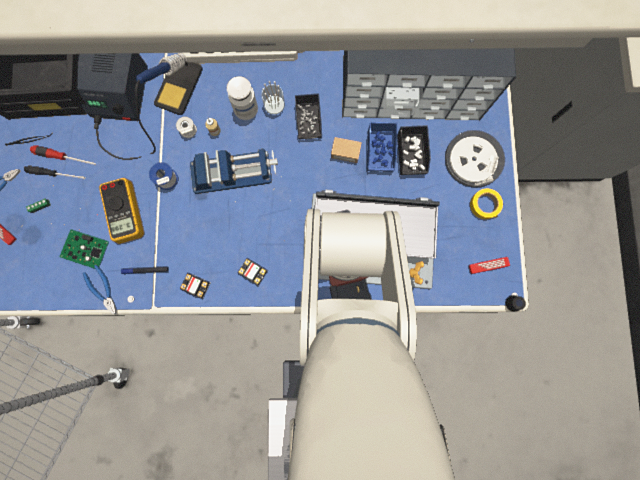

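The top view shows both relays in place at (194,286) and (252,271). The nut is at (417,272), so the bolt is out by about 0.7 rad. Next I'll fetch r2.

Request:
arm_command --pt "0 0 -1 0.05 1 0 75" --pt "0 0 -1 0.05 1 0 75" --pt "0 0 -1 0.05 1 0 75" --pt "0 0 -1 0.05 1 0 75" --pt "0 0 -1 0.06 1 0 75" --pt "0 0 -1 0.06 1 -0.5 75" --pt "0 0 -1 0.06 1 -0.5 75" --pt "0 0 -1 0.06 1 -0.5 75"

```text
time: 12.95
position: [0.4519, 0.1958, 0.1617]
ee_rot: [0.0, 0.854, 0.519, 0.0]
ft_force: [0.7, -0.2, 1.1]
width: 0.0749
finger_force: 0.0
```

Request:
arm_command --pt "0 0 -1 0 0.1 -1 75" --pt "0 0 0 0 0 -1 75" --pt "0 0 0 0 0 -1 75" --pt "0 0 0 0 0 -1 75" --pt "0 0 0 0 0 -1 75" --pt "0 0 0 0 0 -0.9 75" --pt "0 0 0 0 0 -0.4 75" --pt "0 0 0 0 0 0 75" --grip_force 25

```text
time: 13.75
position: [0.4511, 0.1969, 0.0035]
ee_rot: [-0.0, 0.876, 0.483, -0.001]
ft_force: [-0.9, -0.0, -0.4]
width: 0.0749
finger_force: 0.0
```

Request:
arm_command --pt "0 0 0 0 0 0 50" --pt "0 0 0 0 0 0 40" --pt "0 0 0 0 0 0 35" --pt "0 0 0 0 0 0 35" --pt "0 0 0 0 0 0 35"

```text
time: 14.25
position: [0.4524, 0.1974, 0.0052]
ee_rot: [0.0, 0.876, 0.482, 0.001]
ft_force: [-0.7, -0.6, 6.5]
width: 0.045
finger_force: 25.0
```

Request:
arm_command --pt "0 0 0 0 0 1 35" --pt "0 0 0 0 0 1 35" --pt "0 0 0 0 0 1 35" --pt "0 0 0 0 0 1 35" --pt "0 0 1 0.4 -0.4 1 35" --pt "0 0 1 0.4 -0.6 0 35" --pt "0 0 1 0.4 -0.8 0 35" --pt "0 0 1 0.4 -0.8 0 35" --grip_force 35

```text
time: 15.05
position: [0.4922, 0.1316, 0.1299]
ee_rot: [0.0, 0.778, 0.629, 0.0]
ft_force: [0.3, -0.2, -1.2]
width: 0.0448
finger_force: 35.0
```

Request:
arm_command --pt "0 0 1 0.4 -0.8 0 35" --pt "0 0 0.5 0.4 -0.8 0 35" --pt "0 0 0 0.4 -0.8 0 35" --pt "0 0 0 0.4 -0.8 0 35" --pt "0 0 0 0.4 -0.8 0 35" --pt "0 0 0 0.4 -0.8 0 35" --pt "0 0 0 0 -0.8 0 35" --pt "0 0 0 0 -0.8 0 35"

```text
time: 15.85
position: [0.5518, -0.0287, 0.1294]
ee_rot: [-0.0, 0.736, 0.677, -0.0]
ft_force: [0.2, 0.1, -0.9]
width: 0.0449
finger_force: 35.0
```

Request:
arm_command --pt "0 0 0 0 -0.8 0 35" --pt "0 0 0 0 -0.2 0 35" --pt "0 0 0 0 0 0 35"

```text
time: 16.15
position: [0.5517, -0.0532, 0.1295]
ee_rot: [-0.0, 0.737, 0.676, -0.0]
ft_force: [-0.2, 0.9, -0.3]
width: 0.0444
finger_force: 35.0
```

Request:
arm_command --pt "0 0 0 0 0 -0.8 35" --pt "0 0 0 0 0 -0.8 35" --pt "0 0 0 0 0 -0.5 35" --pt "0 0 0 0 0 -0.2 35" --pt "0 0 0 0 0 -0.08 35" --pt "0 0 0 0 0 0 35"

```text
time: 16.75
position: [0.5522, -0.0526, 0.0703]
ee_rot: [0.0, 0.736, 0.677, 0.0]
ft_force: [0.3, 0.1, -1.0]
width: 0.0448
finger_force: 35.0
```

Request:
arm_command --pt "0 0 0 0 0 0 48" --pt "0 0 0 0 0 0 60" --pt "0 0 0 0 0 0.2 60" --pt "0 0 0 0 0 1 60" --pt "0 0 0 0 0 1 60" --pt "0 0 0 0 0 0.6 70" --pt "0 0 0 -0.5 1 0 75" --pt "0 0 0 -0.5 1 0 75"

```text
time: 17.55
position: [0.5275, -0.0028, 0.1415]
ee_rot: [0.001, 0.737, 0.676, 0.001]
ft_force: [0.4, -0.2, 0.9]
width: 0.0748
finger_force: 0.0
```

Request:
arm_command --pt "0 0 0 -0.5 1 0 75" --pt "0 0 0 -0.5 1 0 75" --pt "0 0 0 -0.5 1 0 75" --pt "0 0 0 -0.5 1 0 75" --pt "0 0 -1 -0.5 1 0 75" --pt "0 0 -1 -0.5 1 0 75" --pt "0 0 -1 -0.5 1 0 75" --pt "0 0 -1 -0.5 1 0 75"

```text
time: 18.35
position: [0.4266, 0.1982, 0.1408]
ee_rot: [0.0, 0.844, 0.537, 0.001]
ft_force: [-0.3, -0.1, 0.1]
width: 0.0748
finger_force: 0.0
```

Run:
```python
from rel import *
d=cam('top'); relays(d,box=(160,240,300,305)); print('tray');relays(d,.088,(310,190,440,260))
s=cam('scene'); relays(s,box=(180,230,265,280))
```

```text
label 165.5 274.5 (59.0, 7.0) [0.44636124 0.40760342 0.024     ]
label 248.20892333984375 252.63095092773438 (28.13277816772461, 2.234208106994629) [0.49808707 0.20766381 0.024     ]
tray
label 338.5 257.5 (3.0, 29.0) [ 0.47613276 -0.00915854  0.088     ]
label 313.5 257.0 (4.0, 7.0) [0.47778747 0.04796068 0.088     ]
label 186.5 275.0 (8.0, 13.0) [0.29867724 0.25447704 0.024     ]
label 197.076904296875 269.88458251953125 (44.93071746826172, 8.04315185546875) [0.33108254 0.25393012 0.024     ]
((310.91900634765625, 264.3351745605469), (158.4425506591797, 67.11471557617188), 88.63043212890625)
((422.0590515136719, 358.86480712890625), (160.26947021484375, 52.39176940917969), 69.45648956298828)
```

Run:
```python
from rel import *
d=cam('top'); s=cam('scene')
cv2.imwrite('pics/f.png',np.hstack([cv2.resize(d['image'][180:320,150:450],(400,187)),cv2.resize(s['image'][200:380,130:450],(400,225))[:187]]) if 0 else np.vstack([cv2.resize(d['image'][180:315,150:450],(660,297)),cv2.resize(s['image'][220:350,160:450],(660,296))]))
```

```text
(no output)
```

View pics/f.png

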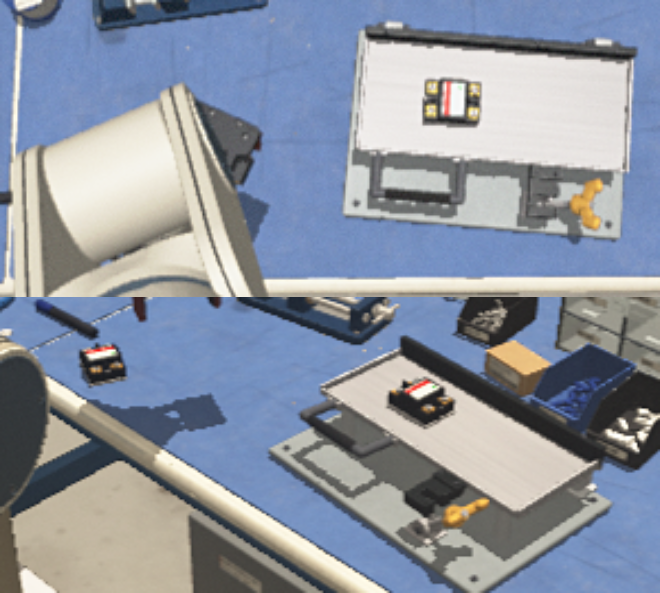

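The view shows r2 lying square in the tray at (452,100) in the top panel, and r1 unmoved at scene (205,249). I'll fetch r1.

Request:
arm_command --pt "0 0 0 -0.06 1 0 75" --pt "0 0 0 -0.06 1 0 75" --pt "0 0 0 -0.06 1 0 75" --pt "0 0 0 -0.06 1 0 75" --pt "0 0 0 0 1 0 75" --pt "0 0 0 0 0.5 -0.6 75" --pt "0 0 0 0 0 -1 75" --pt "0 0 0 0 0 -1 75"

```text
time: 19.35
position: [0.4223, 0.3345, 0.0749]
ee_rot: [0.0, 0.842, 0.539, 0.001]
ft_force: [-0.1, -0.6, -1.0]
width: 0.0749
finger_force: 0.0
```

Request:
arm_command --pt "0 0 0 0 0 -1 75" --pt "0 0 0 0 0 -1 75" --pt "0 0 0 0 0 -0.6 75" --pt "0 0 0 0 0 -0.23 75" --pt "0 0 0 0 0 0 60" --pt "0 0 0 0 0 0 50" --pt "0 0 0 0 0 0 40" --pt "0 0 0 0 0 0 35" --grip_force 30

```text
time: 20.15
position: [0.4213, 0.3351, 0.0052]
ee_rot: [-0.0, 0.843, 0.539, 0.001]
ft_force: [-0.9, 0.9, 1.4]
width: 0.0466
finger_force: 0.6
```

Request:
arm_command --pt "0 0 0 0 0 0 35" --pt "0 0 0 0 0 0 35"

```text
time: 20.35
position: [0.4213, 0.3351, 0.0052]
ee_rot: [-0.0, 0.843, 0.539, 0.001]
ft_force: [-0.9, -0.4, 7.3]
width: 0.0445
finger_force: 30.0
```

Request:
arm_command --pt "0 0 0 0 0 1 35" --pt "0 0 0 0 0 1 35" --pt "0 0 0 0 0 1 35" --pt "0 0 0 0 0 1 35" --pt "0 0 0 0 -0.2 1 35" --pt "0 0 0 0.2 -0.5 0 35" --pt "0 0 1 0.3 -0.8 0 35" --pt "0 0 1 0.3 -0.9 0 35" --grip_force 35

```text
time: 21.15
position: [0.4408, 0.2736, 0.1287]
ee_rot: [0.0, 0.791, 0.612, -0.0]
ft_force: [-0.2, -0.7, -1.5]
width: 0.045
finger_force: 35.0
```

Request:
arm_command --pt "0 0 1 0.3 -0.9 0 35" --pt "0 0 1 0.3 -0.9 0 35" --pt "0 0 0 0.3 -0.9 0 35" --pt "0 0 0 0.3 -0.9 0 35" --pt "0 0 0 0.3 -0.9 0 35" --pt "0 0 0 0.3 -0.9 0 35" --pt "0 0 0 0.3 -0.9 0 35" --pt "0 0 0 0.3 -0.9 0 35"

```text
time: 21.95
position: [0.5003, 0.093, 0.1282]
ee_rot: [-0.0, 0.736, 0.677, -0.001]
ft_force: [0.1, 0.8, -0.9]
width: 0.0445
finger_force: 35.0
```

Request:
arm_command --pt "0 0 0 0.3 -0.9 0 35" --pt "0 0 0 0.3 -0.9 0 35" --pt "0 0 0 0.3 -0.9 0 35" --pt "0 0 0 0.3 -0.9 0 35" --pt "0 0 0 0.3 -0.9 0 35" --pt "0 0 0 0.3 -0.9 0 35" --pt "0 0 0 0 -0.9 0 35" --pt "0 0 0 0 -0.9 0 35"

```text
time: 22.75
position: [0.5451, -0.0867, 0.128]
ee_rot: [-0.001, 0.736, 0.677, -0.001]
ft_force: [0.5, 0.2, -0.9]
width: 0.0448
finger_force: 35.0
```

Request:
arm_command --pt "0 0 0 0 -0.4 0 35" --pt "0 0 0 0 0 0 35" --pt "0 0 0 0 0 0 35"

```text
time: 23.05
position: [0.5454, -0.095, 0.1288]
ee_rot: [-0.0, 0.736, 0.677, -0.0]
ft_force: [1.1, 0.3, -0.9]
width: 0.0449
finger_force: 35.0
```

Request:
arm_command --pt "0 0 0 0 -0.9 0 35" --pt "0 0 0 0 -0.9 0 35" --pt "0 0 0 0 -0.05 -0.5 35" --pt "0 0 0 0 0 -0.8 35" --pt "0 0 0 0 0 -0.7 35" --pt "0 0 0 0 0 -0.25 35" --pt "0 0 0 0 0 -0.08 35" --pt "0 0 0 0 0 0 35"

```text
time: 23.85
position: [0.546, -0.1409, 0.071]
ee_rot: [-0.0, 0.736, 0.677, -0.0]
ft_force: [-0.1, -0.3, -1.4]
width: 0.0444
finger_force: 35.0
```

Request:
arm_command --pt "0 0 0 0 0 0 48" --pt "0 0 0 0 0 0 60" --pt "0 0 0 0 0 0.2 60" --pt "0 0 0 0 0 1 60" --pt "0 0 0 0 0 1 60" --pt "0 0 0 0 0 0.6 60" --pt "0 0 0 -0.9 0.8 0 50" --pt "0 0 0 -0.9 0.8 0 50"

```text
time: 24.65
position: [0.5012, -0.1016, 0.1421]
ee_rot: [0.001, 0.737, 0.676, 0.001]
ft_force: [-0.5, 0.0, -0.5]
width: 0.0506
finger_force: 0.0
```

Request:
arm_command --pt "0 0 0 -0.5 0.9 0 34" --pt "0 0 0 -0.5 0.9 0 34" --pt "0 0 0 -0.5 0.9 0 34" --pt "0 0 0 -0.43 0.92 0 34" --pt "0 0 0 0 0 -0.9 34" --pt "0 0 0 0 0 -0.8 34" --pt "0 0 0 0 0 0 34" --pt "0 0 0 0 0 0 34" --grip_force 10

```text
time: 25.45
position: [0.4527, -0.0111, 0.0989]
ee_rot: [-0.0, 0.736, 0.677, -0.0]
ft_force: [0.7, -0.0, -0.5]
width: 0.0341
finger_force: 0.0
```

Run:
```python
from rel import *
s=cam('scene');d=cam('top')
cv2.imwrite('pics/g.png',np.hstack([cv2.resize(d['image'][180:300,300:450],None,fx=2.6,fy=2.6),cv2.resize(s['image'][232:352,275:425],None,fx=2.6,fy=2.6)]))
```

```text
(no output)
```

View pics/g.png

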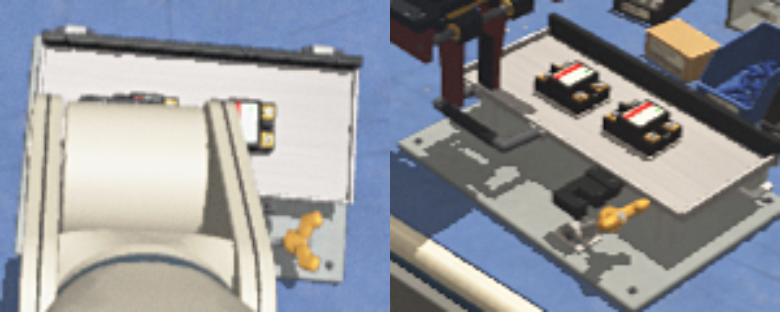

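The view shows both relays flat in the tray, at (570,85) and (640,125), and the fingers above the handle. I'll pinch the handle.

Request:
arm_command --pt "0 0 0 0 0 -0.6 34" --pt "0 0 0 0 0 -0.8 34" --pt "0 0 0 0 0 -0.6 34" --pt "0 0 0 0 0 -0.15 34" --pt "0 0 0 0 0 0 20" --pt "0 0 0 0 0 0 12" --pt "0 0 0 0 0 0 5" --pt "0 0 0 0 0 0 5"

```text
time: 26.35
position: [0.4529, -0.0111, 0.0455]
ee_rot: [0.0, 0.736, 0.677, 0.0]
ft_force: [-1.4, -0.3, 5.7]
width: 0.0106
finger_force: 10.0
```

Request:
arm_command --pt "0 0 0 0 0 0 5" --pt "0 0 0 0 0 0 5" --grip_force 30

```text
time: 26.55
position: [0.4529, -0.0111, 0.0455]
ee_rot: [0.0, 0.736, 0.677, 0.0]
ft_force: [-1.5, 0.4, 7.4]
width: 0.0104
finger_force: 30.0
```

Request:
arm_command --pt "0 0 0 0.03 0 0.36 5" --pt "0 0 0 0.05 0 0.36 5" --pt "0 0 0 0.07 -0.01 0.36 5" --pt "0 0 0 0.09 -0.01 0.35 5" --pt "0 0 0 0.1 -0.01 0.35 5" --pt "0 0 0 0.06 0 0.17 5" --pt "0 0 0 0.06 0 0.17 5" --pt "0 0 0 0 0 0 5"

```text
time: 27.35
position: [0.4638, -0.0121, 0.0982]
ee_rot: [-0.0, 0.736, 0.677, -0.0]
ft_force: [-1.1, -4.7, -3.8]
width: 0.0101
finger_force: 30.0
```

Run:
```python
from rel import *
s=cam('scene');d=cam('top')
cv2.imwrite('pics/i.png',np.hstack([cv2.resize(d['image'][180:300,300:450],None,fx=2.6,fy=2.6),cv2.resize(s['image'][212:332,275:425],None,fx=2.6,fy=2.6)]))
```

```text
(no output)
```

View pics/i.png

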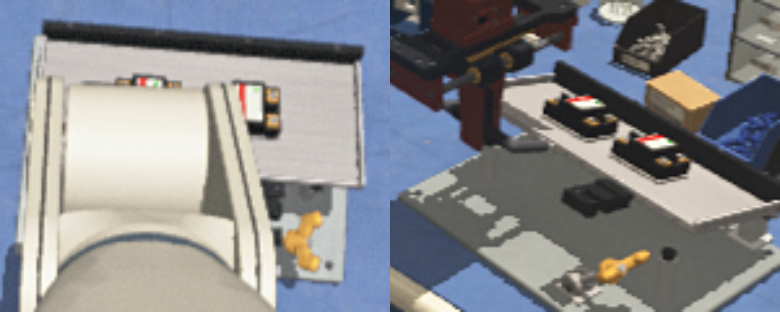

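The tray is following, tilted about 0.3 rad, with the relays still flat. I'll lift slowly to the stop.

Request:
arm_command --pt "0 0 0 0.06 0 0.17 5" --pt "0 0 0 0.07 -0.01 0.17 5" --pt "0 0 0 0.08 -0.01 0.17 5" --pt "0 0 0 0.08 -0.01 0.16 5" --pt "0 0 0 0.08 0 0.16 5" --pt "0 0 0 0.09 -0.01 0.16 5" --pt "0 0 0 0.09 -0.01 0.16 5" --pt "0 0 0 0.1 -0.01 0.15 5"

```text
time: 28.25
position: [0.4785, -0.0134, 0.13]
ee_rot: [-0.001, 0.736, 0.677, -0.002]
ft_force: [-6.0, -4.4, -1.9]
width: 0.0104
finger_force: 30.0
```

Request:
arm_command --pt "0 0 0 0.06 0 0.1 5" --pt "0 0 0 0.06 -0.01 0.09 5" --pt "0 0 0 0.04 0 0.06 5" --pt "0 0 0 0 0 0 5" --pt "0 0 0 0 0 0 5" --pt "0 0 0 0 0 0 5" --pt "0 0 0 0 0 0 5" --pt "0 0 0 0 0 0 5"

```text
time: 29.05
position: [0.4823, -0.0138, 0.1362]
ee_rot: [-0.001, 0.736, 0.677, -0.002]
ft_force: [-6.2, -4.3, -0.6]
width: 0.0105
finger_force: 30.0
```

Run:
```python
from rel import *
s=cam('scene');d=cam('top')
cv2.imwrite('pics/j.png',np.hstack([cv2.resize(d['image'][180:300,300:450],None,fx=2.6,fy=2.6),cv2.resize(s['image'][212:332,275:425],None,fx=2.6,fy=2.6)]))
```

```text
(no output)
```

View pics/j.png

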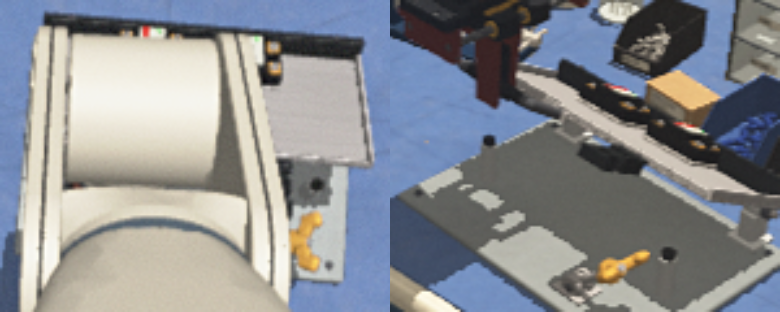

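The tray is tilted about 0.53 rad and both relays have slid to the fence, at (605,100) and (680,135). I'll nudge it to the stop to be sure, then lower it along the arc.

Request:
arm_command --pt "0 0 0 0.05 0 0.08 5" --pt "0 0 0 0.04 0 0.06 5" --pt "0 0 0 0 0 0 5" --pt "0 0 0 0 0 0 5" --pt "0 0 0 0 0 0 5" --pt "0 0 0 0 0 0 5"

```text
time: 29.75
position: [0.4846, -0.014, 0.1397]
ee_rot: [-0.001, 0.736, 0.677, -0.002]
ft_force: [-6.5, -6.2, -0.4]
width: 0.0101
finger_force: 30.0
```

Request:
arm_command --pt "0 0 0 -0.09 0 -0.14 5" --pt "0 0 0 -0.12 0.01 -0.2 5" --pt "0 0 0 -0.12 0.01 -0.2 5" --pt "0 0 0 -0.15 0.01 -0.25 5" --pt "0 0 0 -0.17 0.01 -0.32 5" --pt "0 0 0 -0.16 0.01 -0.33 5" --pt "0 0 0 -0.14 0.01 -0.34 5" --pt "0 0 0 -0.12 0.01 -0.34 5"

```text
time: 30.55
position: [0.46, -0.0117, 0.0868]
ee_rot: [0.0, 0.736, 0.677, 0.0]
ft_force: [-1.6, -2.1, 0.0]
width: 0.0102
finger_force: 30.0
```

Request:
arm_command --pt "0 0 0 -0.1 0.01 -0.35 5" --pt "0 0 0 -0.08 0.01 -0.35 5" --pt "0 0 0 -0.06 0 -0.35 5" --pt "0 0 0 -0.03 0 -0.3 5" --pt "0 0 0 -0.02 0 -0.2 5" --pt "0 0 0 0 0 -0.1 5" --pt "0 0 0 0 0 0 5" --pt "0 0 0 0 0 0 5"

```text
time: 31.35
position: [0.4529, -0.0111, 0.0459]
ee_rot: [0.0, 0.736, 0.677, 0.0]
ft_force: [0.3, 3.6, 1.4]
width: 0.0103
finger_force: 30.0
```

Request:
arm_command --pt "0 0 0 0 0 0 20" --pt "0 0 0 0 0 0 32" --pt "0 0 0 0 0 0.3 34" --pt "0 0 0 0 0 1 34" --pt "0 0 0 0 0 1 34" --pt "0 0 0 0 0 1 44" --pt "0 0 1 -0.05 -1 1 44" --pt "0 0 1 -0.05 -1 0.3 44"

```text
time: 32.15
position: [0.4515, -0.0618, 0.1637]
ee_rot: [0.002, 0.673, 0.74, 0.001]
ft_force: [0.3, -0.0, 0.4]
width: 0.0438
finger_force: 0.0
```

Request:
arm_command --pt "0 0 1 -0.05 -1 0 44" --pt "0 0 1 -0.05 -1 0 44" --pt "0 0 1 -0.05 -1 0 44" --pt "0 0 1 -0.05 -1 0 44" --pt "0 0 1 -0.1 -1 0 44" --pt "0 0 1 0 -0.16 0 44" --pt "0 0 1 0 0 0 44" --pt "0 0 1 0 0 0 44"

```text
time: 32.95
position: [0.4424, -0.1908, 0.1613]
ee_rot: [0.0, 0.38, 0.925, -0.0]
ft_force: [0.6, 0.7, -0.7]
width: 0.0438
finger_force: 0.0
```

Request:
arm_command --pt "0 0 1 0 0 0 44" --pt "0 0 1 0 0 0 44" --pt "0 0 1 0 0 0 44" --pt "0 0 1 0 0 0 44" --pt "0 0 1 0 0 0 44" --pt "0 0 1 0 0 0 44" --pt "0 0 1 0 0 0 44" --pt "0 0 0.5 0 0 0 44"

```text
time: 33.75
position: [0.4425, -0.1904, 0.1613]
ee_rot: [0.0, 0.062, 0.998, -0.0]
ft_force: [0.0, -1.4, 0.3]
width: 0.0444
finger_force: 0.0
```

Run:
```python
from rel import *
s=cam('scene');d=cam('top')
def brass(d,b,z):
    hsv=cv2.cvtColor(d['image'],cv2.COLOR_BGR2HSV);x0,y0,x1,y1=b
    k=np.zeros((480,640),np.uint8);k[y0:y1,x0:x1]=((hsv[...,0]>10)&(hsv[...,0]<28)&(hsv[...,1]>130))[y0:y1,x0:x1]
    ys,xs=np.nonzero(k);print('nut',len(xs),ray(d,xs.mean(),ys.mean(),z))
brass(s,(325,280,390,350),.072);brass(d,(385,245,440,295),.072)
cv2.imwrite('pics/k.png',np.hstack([cv2.resize(d['image'][180:300,300:450],None,fx=2.6,fy=2.6),cv2.resize(s['image'][232:352,275:425],None,fx=2.6,fy=2.6)]))
print(bot.sense()['joint_positions'])
```

```text
nut 110 [ 0.43543954 -0.19707282  0.072     ]
nut 30 [ 0.42383843 -0.19026687  0.072     ]
[-4.30912954e-01  3.04644884e-01  1.98829341e+00 -1.23978068e-04
  8.48357998e-01 -1.87398093e+00]
```

View pics/k.png

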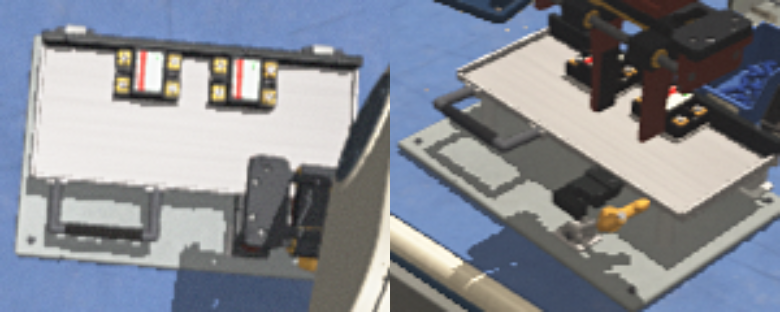

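The view shows both relays in a row against the fence, at (148,75) and (243,80) in the left panel, with the tray level. Next I'll straddle the nut and swing the bolt upright.

Request:
arm_command --pt "0 0 0 0 0 -1 44" --pt "0 0 0 0 0 -1 44" --pt "0 0 0 0 0 -0.8 44" --pt "0 0 0 0 0 -0.6 44" --pt "0 0 0 0 0 -0.33 44" --pt "0 0 0 0 0 0 28" --pt "0 0 0 0 0 0 28" --pt "0 0 0 0 0.1 0 28" --grip_force 15

```text
time: 34.65
position: [0.4437, -0.1893, 0.0688]
ee_rot: [0.001, 0.063, 0.998, -0.001]
ft_force: [-4.8, -14.2, 10.2]
width: 0.0281
finger_force: 6.9
```

Request:
arm_command --pt "0 0 0 0.02 0.2 0.02 28" --pt "0 0 0 0.02 0.2 0.05 28" --pt "0 0 0 0.02 0.2 0.05 28" --pt "0 0 0 0.02 0.2 0.05 28" --pt "0 0 0 0.02 0.2 0.06 28" --pt "0 0 0 0.02 0.2 0.06 28" --pt "0 0 0 0.02 0.2 0.06 28" --pt "0 0 0 0.02 0.2 0.06 28"

```text
time: 35.45
position: [0.4466, -0.1472, 0.0778]
ee_rot: [-0.0, 0.064, 0.998, 0.0]
ft_force: [0.2, -1.5, 0.1]
width: 0.0276
finger_force: 0.6
```

Request:
arm_command --pt "0 0 0 0 0.12 0.03 28" --pt "0 0 0 0 0.08 0 28" --pt "0 0 0 0 0 0 28"

```text
time: 35.75
position: [0.4463, -0.1423, 0.0784]
ee_rot: [-0.0, 0.064, 0.998, 0.0]
ft_force: [0.5, 0.0, 0.5]
width: 0.0278
finger_force: 0.0
```

Request:
arm_command --pt "0 0 0 0 0.1 0.02 28" --pt "0 0 0 0 0.05 0 28" --pt "0 0 0 0 0 0 28" --pt "0 0 0 0 0 0 28"

```text
time: 36.15
position: [0.4465, -0.139, 0.079]
ee_rot: [-0.0, 0.064, 0.998, 0.0]
ft_force: [0.2, -0.7, -0.6]
width: 0.0279
finger_force: 0.0
```

Run:
```python
from rel import *
s=cam('scene')
cv2.imwrite('pics/l.png',cv2.resize(s['image'][260:330,310:400],None,fx=7,fy=7,interpolation=cv2.INTER_CUBIC))
```

```text
(no output)
```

View pics/l.png

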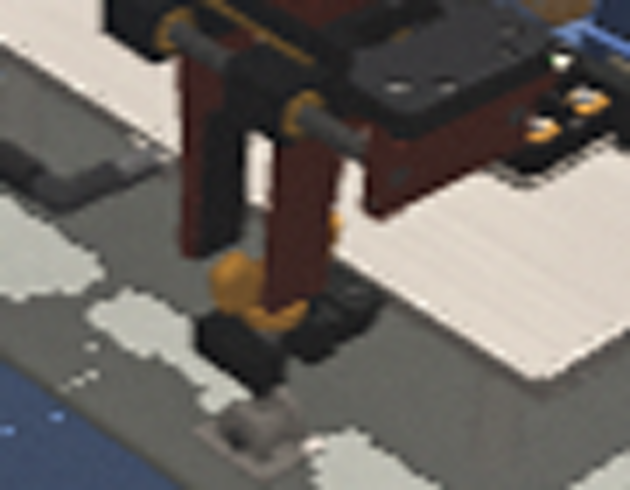

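The crop shows the bolt upright and the nut over the lug, at about (265,300). I'll centre on it, pinch and tighten.

Request:
arm_command --pt "0 0 0 0.02 -0.2 0 28" --pt "0 0 0 0 -0.15 0 28" --pt "0 0 0 0 0 0 18" --pt "0 0 0 0 0 0 12" --pt "0 0 0 0 0 0 6" --pt "0 0 0 0 0 0 3" --pt "0 0 0 0 0 0 3"

```text
time: 36.9
position: [0.4471, -0.1477, 0.079]
ee_rot: [-0.0, 0.064, 0.998, 0.0]
ft_force: [-0.5, 1.8, -0.7]
width: 0.0097
finger_force: 15.0
```

Request:
arm_command --pt "0 0 -0.5 0 0 0 3" --pt "0 0 -1 0 0 -0.007 3" --pt "0 0 -1 0 0 -0.007 3" --pt "0 0 -1 0 0 -0.007 3" --pt "0 0 -1 0 0 -0.007 3" --pt "0 0 -1 0 0 -0.007 3" --pt "0 0 -1 0 0 -0.007 3" --pt "0 0 -1 0 0 -0.007 3" --grip_force 25

```text
time: 37.7
position: [0.447, -0.1475, 0.0777]
ee_rot: [-0.0, 0.383, 0.924, 0.0]
ft_force: [0.4, 1.1, -0.3]
width: 0.0101
finger_force: 24.9
```

Request:
arm_command --pt "0 0 -1 0 0 -0.007 3" --pt "0 0 -1 0 0 -0.007 3" --pt "0 0 -1 0 0 -0.007 3" --pt "0 0 -1 0 0 -0.007 3" --pt "0 0 -1 0 0 -0.007 3" --pt "0 0 -1 0 0 -0.007 3" --pt "0 0 -1 0 0 -0.007 3" --pt "0 0 -1 0 0 -0.007 3"

```text
time: 38.5
position: [0.4469, -0.1474, 0.0763]
ee_rot: [-0.0, 0.676, 0.737, -0.0]
ft_force: [-0.2, 1.3, 0.2]
width: 0.01
finger_force: 25.0
```

Request:
arm_command --pt "0 0 -1 0 0 -0.007 3" --pt "0 0 -1 0 0 -0.007 3" --pt "0 0 -1 0 0 -0.007 3" --pt "0 0 -1 0 0 -0.007 3" --pt "0 0 -1 0 0 -0.007 3" --pt "0 0 -1 0 0 -0.007 3" --pt "0 0 -1 0 0 -0.007 3" --pt "0 0 -1 0 0 -0.007 3"

```text
time: 39.3
position: [0.4468, -0.1473, 0.0749]
ee_rot: [-0.0, 0.887, 0.462, -0.0]
ft_force: [0.4, 3.3, 1.1]
width: 0.0098
finger_force: 25.0
```

Request:
arm_command --pt "0 0 -1 0 0 -0.007 3" --pt "0 0 -1 0 0 -0.007 3" --pt "0 0 -1 0 0 -0.007 3" --pt "0 0 -1 0 0 -0.007 3" --pt "0 0 -1 0 0 -0.007 3" --pt "0 0 -1 0 0 -0.007 3" --pt "0 0 -1 0 0 -0.007 3" --pt "0 0 -1 0 0 -0.007 3"

```text
time: 40.1
position: [0.4468, -0.1472, 0.0735]
ee_rot: [-0.001, 0.991, 0.13, -0.0]
ft_force: [0.4, 3.6, -0.2]
width: 0.0098
finger_force: 25.0
```

Run:
```python
from h import *
s=bot.sense();print(s['joint_positions'],s['wrist_torque'],s['ft_force'])
```

```text
[-3.43848681e-01  4.50317599e-01  2.05561380e+00  9.65033098e-04
  6.36772824e-01  9.64887417e-01] [0.96334166 0.15790656 0.10509967] [ 0.38035172  3.58375113 -0.19663859]
```

Request:
arm_command --pt "0 0 -1 0 0 -0.007 3" --pt "0 0 -1 0 0 -0.007 3" --pt "0 0 -1 0 0 -0.007 3" --pt "0 0 -0.6 0 0 -0.004 3" --pt "0 0 0 0 0 0 3"

```text
time: 40.6
position: [0.4468, -0.1471, 0.0729]
ee_rot: [-0.0, 1.0, -0.025, -0.0]
ft_force: [0.7, 4.4, 0.1]
width: 0.0096
finger_force: 25.0
```

Run:
```python
from h import *
s=bot.sense();print(s['joint_positions'],s['wrist_torque'],s['ft_force'])
```

```text
[-3.43875903e-01  4.51585210e-01  2.05587733e+00  1.10169995e-03
  6.35302302e-01  1.27594978e+00] [ 1.20125254  0.05646582 -0.00433348] [0.74045805 4.39289053 0.10188814]
```

Request:
arm_command --pt "0 0 -0.5 0 0 0 3" --pt "0 0 -0.5 0 0 0 3" --pt "0 0 0 0 0 0 3"

```text
time: 40.9
position: [0.4469, -0.1472, 0.0728]
ee_rot: [-0.0, 0.998, -0.068, -0.0]
ft_force: [0.5, 5.1, 0.8]
width: 0.01
finger_force: 25.2
```

Run:
```python
from h import *
s=bot.sense();print(s['joint_positions'],s['wrist_torque'],s['ft_force'])
```

```text
[-3.43820438e-01  4.51677447e-01  2.05578235e+00  6.16266754e-04
  6.35042586e-01  1.36178455e+00] [ 1.15959271 -0.0767368   0.41068409] [0.47188374 5.12417754 0.80823026]
```

The z torque has risen to 0.4 N m at the original wing angle, so the nut is tight. I'll release, back off and check.

Request:
arm_command --pt "0 0 0 0 0 0 20" --pt "0 0 0 0 0 0 40" --pt "0 0 0 0 0 0.3 40" --pt "0 0 0 0 0 1 40" --pt "0 0 0 0 0 1 40" --pt "0 0 0 0 0 1 40" --pt "0 0 0 0 1 1 40" --pt "0 0 0 0 1 0 40"

```text
time: 41.7
position: [0.4494, -0.0984, 0.1841]
ee_rot: [0.001, 0.998, -0.069, 0.003]
ft_force: [-0.0, -0.1, 0.3]
width: 0.04
finger_force: 0.0
```

Request:
arm_command --pt "0 0 0 0 1 0 40" --pt "0 0 0 0 1 0 40" --pt "0 0 0 0 1 0 40" --pt "0 0 0 0 1 0 40" --pt "0 0 0 0 1 0 40" --pt "0 0 0 0 1 0 40" --pt "0 0 0 0 1 0 40" --pt "0 0 0 0 1 0 40"

```text
time: 42.5
position: [0.4473, 0.103, 0.1812]
ee_rot: [-0.0, 0.998, -0.068, 0.0]
ft_force: [0.6, -0.3, -0.1]
width: 0.04
finger_force: 0.0
```

Request:
arm_command --pt "0 0 0 0 1 0 40" --pt "0 0 0 0 1 0 40" --pt "0 0 0 0 1 0 40" --pt "0 0 0 0 1 0 40" --pt "0 0 0 0 0 0 40"

```text
time: 43.0
position: [0.4477, 0.2042, 0.1812]
ee_rot: [-0.0, 0.998, -0.067, 0.001]
ft_force: [-0.8, -0.6, 0.2]
width: 0.04
finger_force: 0.0
```

Run:
```python
from rel import *
d=cam('top'); im=d['image'];hsv=cv2.cvtColor(im,cv2.COLOR_BGR2HSV)
ex=np.array([.9962,-.0872]);ey=np.array([.0872,.9962]);c0=np.array([.5545,-.097])
# white labels are hard on the white tray: use gold screws + black blobs inside tray
x0,y0,x1,y1=310,196,440,262
k=np.zeros((480,640),np.uint8);k[y0:y1,x0:x1]=((hsv[...,0]<32)&(hsv[...,1]>90)&(hsv[...,2]>90))[y0:y1,x0:x1]
for c in cv2.findContours(k,0,2)[0]:
    if cv2.contourArea(c)>3:
        u,v=c[:,0].mean(0);p=ray(d,u,v,.086)[:2]-c0;print('screw',(1000*p@ex).round(1),(1000*p@ey).round(1))
k[:]=0;k[245:295,385:440]=((hsv[...,0]>10)&(hsv[...,0]<28)&(hsv[...,1]>110))[245:295,385:440]
ys,xs=np.nonzero(k);pts=np.array([ray(d,x,y,.088)[:2]*1000 for x,y in zip(xs,ys)],np.float32)
print('nut',pts.mean(0),cv2.minAreaRect(pts))
```

```text
screw -80.2 -59.4
screw 22.2 -59.3
screw 19.6 -16.7
screw 22.2 25.0
screw 21.4 68.9
screw 42.6 26.0
screw 35.3 -34.5
screw 45.3 -15.7
screw 33.3 52.8
screw 46.8 68.4
nut [ 446.25735 -144.43271] ((446.59088134765625, -142.6656494140625), (20.404062271118164, 50.35408020019531), 87.71605682373047)
```

```bash
python3 -c "
from plant import bot
print(bot.job_done())"
```

```text
the job is handed in; nothing more can be done
None
```

The job is handed in. By my last measurements, both relays on the bench sit in one row against the fence, the tray is level, and the bolt is upright with the wing nut tight. The hand-in returned no verdict.

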